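Set the yellow gas valve to half open

TASK

On the small gas manifold, turn the valve with the yellow handle to half open: its pointer on the thick middle mark, 45 degrees from shut, half-way between shut (across the outlet) and fully open (along the outlet). Then let go, and leave the blue and the red valve set as they are.

Things in the scene. Friction and masses are not known exactly. Their poses are not given: they have to be found in the camera images.
- handle_yellow (a joint): opening of the yellow valve, rad: 0 = shut (pointer square across the outlet pipe), 0.785 = half open, 1.571 = fully open (pointer along the pipe, to the hose barb). Grows counter-clockwise seen from above, about the upright axis through yellow_grip. Hard stops at both ends. Stiff (0.06 N m), stays where left; starts at 0 to 0.4.
- yellow_grip (a point): centre of the yellow handle, on its axis, 89 mm above the worktop. Level bar 54 mm long, 12 wide, 22 high, black pointer line on one end. Site turns with it: x along the bar to the pointer end, y across its width, z up. Under it a stem, 10 mm diameter, and a white disc, 76 mm diameter, top 58 mm above the worktop, with black marks: thin shut, thick half, thin open.
- blue_tip (a point): pointer end of the blue valve's handle, 25 mm from its axis, 89 mm above the worktop; may stand at any opening. The three valves stand 120 mm apart in a row on one fixed manifold, alike but for the handle's colour, in any order; their hose barbs point towards the robot, give or take 20 degrees.
- red_tip (a point): pointer end of the red valve's handle (a bar like the yellow one), 25 mm from its axis, 89 mm above the worktop; may stand at any opening.

How it is judged:
By the outcome, as a careful person would: the job done as asked, in the order asked, and still so for the second after the job is handed in, with the robot touching nothing.
It also fails if it takes over 29 s, if anything falls off the work surface, if the arm or the gripper's body presses on something with over 40 N, if the wrist force passes 120 N, or if a joint passes its speed limit or range.

ROBOT

A 7-joint arm with a two-finger parallel gripper is mounted at the origin on a cart in front of the work surface, level with it; the furniture and walls round the work are solid. World frame = base frame: x ahead of the robot, y to its left, z up, the work surface at z = 0. Lengths are in m, angles in rad, forces in N, time in s.
With the tool pointing down it reaches from about 0.425 to 0.95 m from the base axis. Payload 4.7 kg.
Tool frame: the origin (TCP) lies between the finger pads; the fingertips stand 25 mm ahead of it and the grasp point (between the pads) lies 6 mm ahead of it; z points along the fingers, y is the line along which they close (so a half turn about z gives the same grasp; the last joint's range is limited). The gripper opens to 85 mm and grips with 20 to 120 N. Pads are 22 mm wide; open, the fingers measure 114 mm over their backs; the gripper's body (76 mm by 85 mm) begins 54 mm behind the grasp point. The pads swing forward as they close: fully open they stand 13 mm farther back than shut.
Start: joints at [-1.306, 0.469, -0.049, 1.532, 0.024, 1.141, -0.082], TCP at [0.195, 0.646, 0.256] pointing down, gripper open.
Joint ranges: [-2.59, 2.59], [-0.33, 1.99], [-1.39, 1.29], [0.1, 2.45], [-1.04, 4.18], [0.21, 1.99], [-2.66, 2.66]. Speed limits (rad/s): [2.57, 2.57, 3.14, 3.14, 3.14, 3.14, 3.14].

INTERFACE

Orientations are given as a 3x3 rotation matrix whose columns are the frame's x, y, z axes.
In Python, from rig import * gives the robot as it stands. Calls block until the motion is done:
- movep(position, orientation): joint-space move of the TCP to a pose.
- move_l(position, attitude=None, feed=0.15, until_force=None): straight line of the TCP; attitude=None keeps the orientation; feed is the mean speed in m/s. With until_force (N) it stops when the force on the tool has changed by that much, and returns True; else False.
- move_joints(angles): joint-space move.
- command_gripper(opening, newtons=None): finger opening in m; newtons is the grip in N (None keeps the last); returns when the fingers have stopped.
- sleep(seconds).
- inverse_kinematics(position, orientation): joint angles nearest the present ones, or None.
- sense(): the state.
- camera(name): name is "scene" or "side" or "wrist"; returns (picture, depth): 384x512x3 uint8, red, green, blue; 384x512 float32, m along the optical axis (not along the pixel's ray), 0 where there is no reading.
- camera_params(name): a dict with "K" (3x3 intrinsics, pixels), "position" and "rotation" of the camera in the world; the wrist camera has in their place "tool_from_camera" (4x4, takes a point from camera to tool coordinates, whose origin is the TCP and whose axes are the flange's). Camera axes: x right, y down, z forward; pixel columns grow to the right and rows downward; lengths in m; the calibration is good to about 2 mm. A picture is of the moment at which its call begins: read the wrist's pose just before it. camera_params takes no time and is no camera call.
A pose or a line that the arm cannot do raises Unreachable and nothing moves.
- finish_job(): hands the job in; it is judged then, once.
The state is a dict: "time_s": time; "joint_pos": joint angles; "qd": joint speeds; "joint_efforts": joint torques, N m; "position": TCP position; "tcp_rot": TCP orientation; "wrist_force": force on the tool from outside, world axes, zero at the start; "ft_torque": the same for the moment, N m; "finger_gap": finger opening in m; "gripper_force": force on a finger pad.
Only numpy, scipy, OpenCV 4.12 (cv2) and the standard library are available. Lean on these libraries where they do the work, as an engineer would, in place of code of your own. Each camera call takes 0.05 s, during which the arm holds its last target. There are 200 camera calls.

## Working session

There is one attempt and no reset: what is moved stays moved. The work goes in short steps, each a Python script; the robot and the scene stay as the last script left them, time stands still between calls to the robot, and variables do not carry over. Pictures are saved under pics/ and viewed, at most 10 in all, crops included, and the job is handed in when it is done.

```bash
mkdir -p pics; cat > h.py <<'E'
from rig import *
import numpy as np, cv2
def save(name,fn):
    s=sense(); p,d=camera(name); cv2.imwrite('pics/'+fn+'.png',p[:,:,::-1]); np.savez('pics/'+fn+'.npz',p=p,d=d,pos=s['position'],rot=s['tcp_rot']); return p,d
def load(fn): return np.load('pics/'+fn+'.npz')
def pose(name,f=None):
    c=camera_params(name)
    if name=='wrist':
        T=np.eye(4);T[:3,:3]=f['rot'];T[:3,3]=f['pos'];T=T@np.array(c['tool_from_camera']);return np.array(c['K']),T[:3,:3],T[:3,3]
    return np.array(c['K']),np.array(c['rotation']),np.array(c['position'])
def at_z(name,uv,z,f=None):
    K,R,t=pose(name,f); r=R@np.linalg.solve(K,[uv[0],uv[1],1.]); return t+r*(z-t[2])/r[2]
def cloud(name,f):
    K,R,t=pose(name,f); v,u=np.indices(f['d'].shape); d=f['d']
    return (np.stack([(u-K[0,2])/K[0,0]*d,(v-K[1,2])/K[1,1]*d,d],-1))@R.T+t
E
python3 - <<'E'
from h import *
for n in ['scene','side']:
    save(n,n+'1'); print(n,pose(n))
a=load('scene1')['p'];b=load('side1')['p']
f=load('scene1');P=cloud('scene',f);hsv=cv2.cvtColor(f['p'],cv2.COLOR_RGB2HSV)
z=P[...,2]
for n,l,h in [('y',20,35),('b',95,130),('r',0,8)]:
    m=(hsv[...,0]>=l)&(hsv[...,0]<=h)&(hsv[...,1]>120)&(z>.07)&(z<.12)
    print(n,m.sum(),np.median(P[m],0), np.argwhere(m).mean(0))
print(sense()['time_s'],sense()['tcp_rot'])
E
```

```text
scene (array([[469.14419426,   0.        , 248.73640378],
       [  0.        , 469.14419426, 188.96549444],
       [  0.        ,   0.        ,   1.        ]]), array([[ 0.86803161, -0.33356506,  0.36777096],
       [-0.49649087, -0.57682069,  0.6486715 ],
       [-0.00423625, -0.74566229, -0.66631059]]), array([ 0.16495943, -0.35404057,  0.73794764]))
side (array([[354.80118103,   0.        , 253.79685829],
       [  0.        , 354.80118103, 194.9052808 ],
       [  0.        ,   0.        ,   1.        ]]), array([[-0.98698602, -0.06032746,  0.14906103],
       [-0.15957882,  0.48175297, -0.86165462],
       [-0.01982916, -0.87422804, -0.48511043]]), array([0.38951612, 0.96692727, 0.56327293]))
y 204 [0.5269558  0.18376859 0.09426409] [213.56372549 273.84803922]
b 337 [0.5490177  0.31366843 0.09450782] [150.65281899 234.99109792]
r 348 [0.52315849 0.07685554 0.09580325] [215.0862069  281.03735632]
0.1 [[-9.57162260e-01  2.89551747e-01 -4.41332942e-04]
 [ 2.89552080e-01  9.57160907e-01 -1.60991836e-03]
 [-4.37280358e-05 -1.66874197e-03 -9.99998607e-01]]
```

View pics/scene1.png

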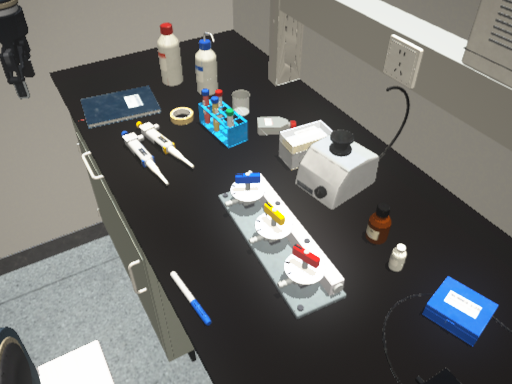

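The scene shows three valves in a row: blue (248,179), yellow (274,213), red (306,256). Next I'll look from above with the wrist camera.

```bash
python3 - <<'E'
from h import *
print(np.array(camera_params('wrist')['tool_from_camera']).round(3), camera_params('wrist')['K'])
y=at_z('scene',(274,214),.095);print(y, at_z('scene',(248,180),.095), at_z('scene',(306,257),.095))
T=np.array(camera_params('wrist')['tool_from_camera'])
best=None
for a in np.arange(-np.pi,np.pi,np.pi/8):
    R=np.array([[np.cos(a),np.sin(a),0],[np.sin(a),-np.cos(a),0],[0,0,-1]])
    tcp=y-R@T[:3,3]; 
    ax=R@T[:3,2]; tcp=tcp+ax*((y[2]-(tcp+R@T[:3,3]-[0,0,0])[2])*0) ; tcp[2]=.27
    c=tcp+R@T[:3,3]; tcp[:2]+= (y-(c+ax*(y[2]-c[2])/ax[2]))[:2]
    q=inverse_kinematics(tcp,R)
    if q is None: continue
    d=np.abs(np.array(q)-sense()['joint_pos']).max()
    if best is None or d<best[0]: best=(d,tcp,R,a,q)
print(best)
movep(best[1],best[2]); save('wrist','w1'); print(sense()['time_s'])
E
```

```text
[[-0.001 -0.965 -0.261  0.066]
 [ 1.    -0.001 -0.    -0.001]
 [-0.    -0.261  0.965 -0.118]
 [ 0.     0.     0.     1.   ]] [[275.61809604   0.         252.27904852]
 [  0.         275.61809604 188.00937198]
 [  0.           0.           1.        ]]
[0.52607598 0.18406812 0.095     ] [0.53253618 0.29720943 0.095     ] [0.51785077 0.06445189 0.095     ]
(np.float64(0.5101061819859818), array([0.52663554, 0.19701515, 0.27      ]), array([[ 6.123234e-17,  1.000000e+00,  0.000000e+00],
       [ 1.000000e+00, -6.123234e-17,  0.000000e+00],
       [ 0.000000e+00,  0.000000e+00, -1.000000e+00]]), np.float64(1.5707963267948966), array([-0.79580491,  0.28381341,  0.45144216,  1.81038414, -0.1390651 ,
        1.07858299, -0.29413657]))
2.1583
```

View pics/w1.png

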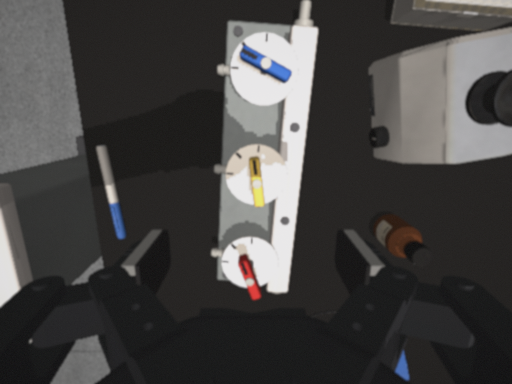

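```bash
python3 - <<'E'
from h import *
p=cv2.imread('pics/w1.png')[130:220,205:305]; cv2.imwrite('pics/c1.png',cv2.resize(p,None,fx=6,fy=6,interpolation=cv2.INTER_CUBIC))
E
```

```text
(no output)
```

View pics/c1.png

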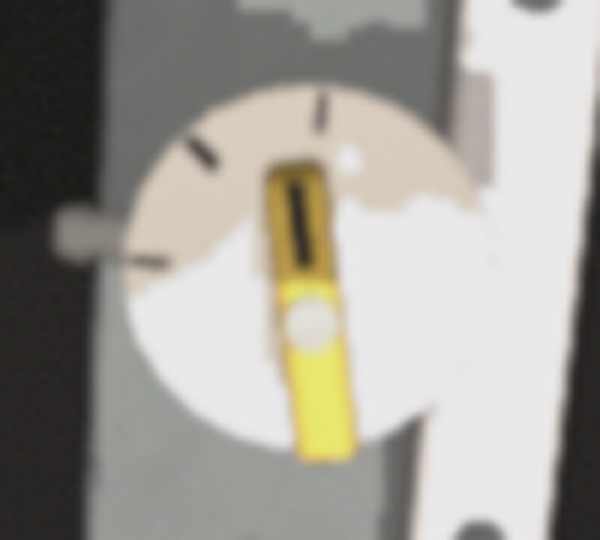

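The crop shows the yellow bar from pointer end (299,172) to tail (327,450), with the cap at (311,325). The shut mark is at (320,113), the thick half mark at (202,152) and the open mark at (150,262).

```bash
cat >> h.py <<'E'
def ang(v): return np.degrees(np.arctan2(v[1],v[0]))
def Rg(a): # tool y along world angle a (deg), pointing down
    a=np.radians(a); y=np.array([np.cos(a),np.sin(a),0]); z=np.array([0,0,-1.]); return np.stack([np.cross(y,z),y,z],1)
E
python3 - <<'E'
from h import *
f=load('w1')
g=lambda x,y,z: at_z('wrist',((x+.5)/6-.5+205,(y+.5)/6-.5+130),z,f)
a,b,c=g(299,166,.1),g(327,455,.1),g(311,325,.1)
print('ends',a,b,'len',np.linalg.norm(a-b),'mid',(a+b)/2,'cap',c,'bar ang',ang(a-b))
m=(a+b)/2
# circle of disc: use left, top, bottom edge
d=[g(320,82,.058),g(124,235,.058),g(300,452,.058),g(180,410,.058)]
A=np.array([[2*q[0],2*q[1],1] for q in d]);s=np.linalg.lstsq(A,[q[0]**2+q[1]**2 for q in d],rcond=None)[0]
print('disc',s[:2],np.sqrt(s[2]+s[0]**2+s[1]**2))
for n,x,y in [('shut',320,113),('half',202,152),('open',150,262)]:
    q=g(x,y,.058); print(n,ang((q-m)[:2]),ang(q[:2]-s[:2]),np.linalg.norm(q[:2]-s[:2]))
for n,e in [('half',[(190,138),(215,167)]),('shut',[(322,95),(319,132)]),('open',[(130,260),(170,265)])]:
    print(n,ang(g(*e[0],.058)-g(*e[1],.058)))
for al in (95,135,140):
  for k in (90,-90):
    q=inverse_kinematics([m[0],m[1],.097],Rg(al+k)); print(al,k,q)
print(np.array(sense()['joint_pos']))
E
```

```text
ends [0.52781672 0.22017811 0.1       ] [0.5331891  0.16690793 0.1       ] len 0.0535404039327362 mid [0.53050291 0.19354302 0.1       ] cap [0.53009895 0.19148643 0.1       ] bar ang 95.7589004350202
disc [0.53015088 0.19162001] 0.03871789215171559
shut 86.67670923851314 86.25768047675058 0.03281102388658819
half 133.4400828804609 130.686215840962 0.03284090293545409
open 179.1504252245129 175.7315428007438 0.03233013801949316
half 130.37503564085222
shut 85.79852543414164
open 172.84659370553118
95 90 [ 0.38085916  0.82625567 -1.18257167  1.89815969  0.88928777  1.06844245
  2.04625506]
95 -90 [-0.70761514  0.5006333   0.37133789  1.96001612 -0.26493588  0.72769148
 -0.09127541]
135 90 [-1.02109754  0.61479076  0.82230208  1.97676571 -0.61721172  0.81863341
 -2.20441983]
135 -90 [-0.62804042  0.4891806   0.26542898  1.95536988 -0.18794425  0.7204782
  0.53482944]
140 90 [-1.00856718  0.60689375  0.80236535  1.97615754 -0.60065313  0.81181506
 -2.13256253]
140 -90 [-0.61222343  0.48747138  0.2445738   1.95443346 -0.1729598   0.71952719
  0.60811884]
[-0.79715635  0.28436304  0.44977347  1.80997911 -0.13929187  1.07854631
 -0.2941183 ]
```

```bash
python3 - <<'E'
from h import *
f=load('w1');P=cloud('wrist',f);c=np.array([.530,.192])
m=(f['d']>0)&(np.linalg.norm(P[...,:2]-c,axis=-1)<.065)&(P[...,0]>.56); print('rail z',np.percentile(P[m][:,2],[50,95,99]))
assert np.percentile(P[m][:,2],95)<.075
command_gripper(.05,30)
movep([*c,.17],Rg(5.8))
print('stop',move_l([*c,.095],feed=.08,until_force=8))
command_gripper(0.0,30); s=sense(); print(s['position'],s['finger_gap'],s['gripper_force'],s['wrist_force'],s['ft_torque'],s['time_s'])
E
```

```text
rail z [0.31277933 0.33384294 0.33732097]Traceback (most recent call last):
  File "<stdin>", line 4, in <module>
AssertionError
```

```bash
python3 - <<'E'
from h import *
f=load('w1');P=cloud('wrist',f);c=np.array([.530,.192])
m=(f['d']>0)&(np.linalg.norm(P[...,:2]-c,axis=-1)<.065)&(P[...,0]>.56)&(P[...,2]<.2); print('rail z',m.sum(),np.percentile(P[m][:,2],[50,95,99]))
assert np.percentile(P[m][:,2],95)<.075
command_gripper(.05,30)
movep([*c,.17],Rg(5.8))
print('stop',move_l([*c,.095],feed=.08,until_force=8))
command_gripper(0.0,30); s=sense(); print(s['position'],s['finger_gap'],s['gripper_force'],s['wrist_force'],s['ft_torque'],s['time_s'])
E
```

```text
rail z 1591 [0.04864614 0.05864336 0.0595275 ]
stop False
[0.53068398 0.19211059 0.09549982] 0.011586444495995796 36.00362241268158 [ 0.66537898 -0.27845885  1.54285241] [-0.02588821 -0.20411257  0.05469121] 4.6
```

```bash
python3 - <<'E'
from h import *
p=np.array(sense()['position'])
for a in np.linspace(5.8,40.7,6)[1:]:
    movep(p,Rg(a)); s=sense(); print(round(ang(s['tcp_rot'][:,1]),2) if hasattr(s['tcp_rot'],'shape') else s['tcp_rot'],s['finger_gap'],np.linalg.norm(s['wrist_force']),s['ft_torque'][2])
sleep(.2); command_gripper(.045); 
move_l([p[0],p[1],.2],feed=.12)
movep([.527,.200,.22],Rg(0)); save('wrist','w2')
q=cv2.imread('pics/w2.png'); cv2.imwrite('pics/w2s.png',q); print(sense()['time_s'],sense()['position'])
f=load('w2');K,R,t=pose('wrist',f);u=K@(R.T@(np.array([.530,.192,.09])-t));u=(u/u[2])[:2].astype(int);x0,y0=u[0]-60,u[1]-50;print(x0,y0)
cv2.imwrite('pics/c2.png',cv2.resize(q[y0:y0+100,x0:x0+120],None,fx=6,fy=6,interpolation=cv2.INTER_CUBIC))
E
```

```text
12.62 0.011783335437549057 0.9498339187795974 0.05622378500608813
19.5 0.01178392682893609 1.5219717131900474 0.033864181499807605
26.45 0.011267983535857272 2.5102491607379904 0.09120336551204
33.41 0.011493977637940635 1.973148353833452 0.07164795652794086
40.38 0.011229983378453202 1.4280539900569356 0.09723116114489641
8.225 [0.52668648 0.19982594 0.21931076]
196 144
```

View pics/c2.png

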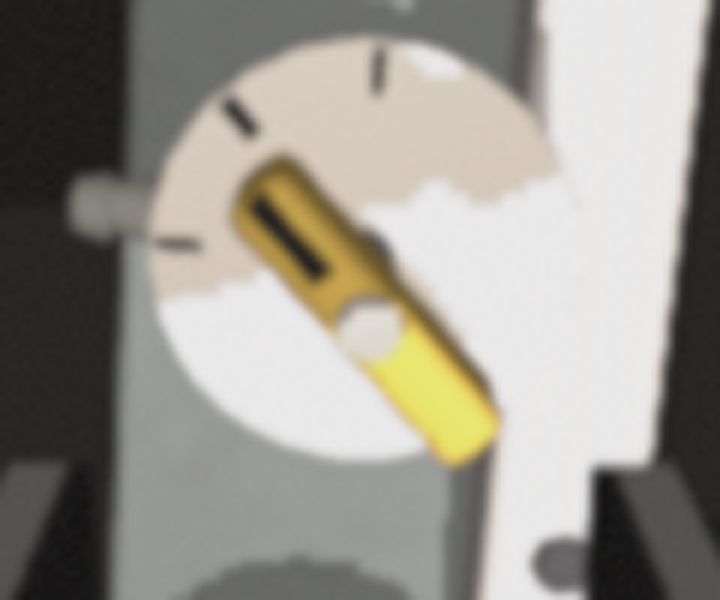

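View pics/w2.png

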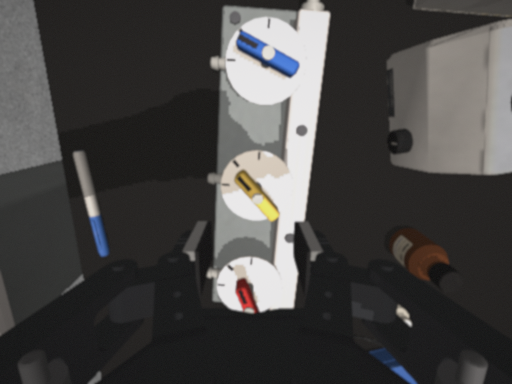

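The bar now lies towards the thick mark. Its pointer line runs (255,203)–(322,278), and the marks are half (240,118), shut (378,70) and open (178,244). Blue and red look unchanged.

```bash
python3 - <<'E'
from h import *
f=load('w2')
g=lambda x,y,z: at_z('wrist',((x+.5)/6-.5+196,(y+.5)/6-.5+144),z,f)
print('line',ang(g(255,203,.1)-g(322,278,.1)),'bar edge',ang(g(238,220,.1)-g(440,460,.1)),'cap-tip',ang(g(262,185,.1)-g(475,445,.1)))
d=[g(370,36,.058),g(150,235,.058),g(365,462,.058),g(225,400,.058),g(205,100,.058)]
A=np.array([[2*q[0],2*q[1],1] for q in d]);s=np.linalg.lstsq(A,[q[0]**2+q[1]**2 for q in d],rcond=None)[0]
print('disc',s[:2],np.sqrt(s[2]+s[0]**2+s[1]**2),'cap',g(370,328,.102))
for n,e in [('half',[(228,102),(252,134)]),('shut',[(380,50),(376,93)]),('open',[(158,242),(200,246)])]:
    m=(g(*e[0],.058)+g(*e[1],.058))/2
    print(n,ang(g(*e[0],.058)-g(*e[1],.058)),ang(m[:2]-s[:2]),ang(m[:2]-[.530,.192]))
# yellow mask axis
h=cv2.cvtColor(f['p'],cv2.COLOR_RGB2HSV);P=cloud('wrist',f)
for fn in ['w1','w2']:
    f=load(fn);h=cv2.cvtColor(f['p'],cv2.COLOR_RGB2HSV);P=cloud('wrist',f)
    m=(h[...,0]>=18)&(h[...,0]<=35)&(h[...,1]>110)&(P[...,2]>.09)&(P[...,2]<.12)
    q=P[m][:,:2];w,v=np.linalg.eigh(np.cov(q.T));print(fn,m.sum(),q.mean(0),ang(v[:,1])%180)
E
```

```text
line 130.69367032991022 bar edge 128.8166492306018 cap-tip 128.34212669444145
disc [0.53118266 0.19227886] 0.03837341108346816 cap [0.53043042 0.19230238 0.102     ]
half 126.03792274941797 133.14695301323994 131.26603622121513
shut 85.10930762280748 87.92572103991068 85.84078290098194
open 174.44611166074105 177.2002570366724 176.6017035742749
w1 334 [0.52993295 0.19334984] 97.22052701765617
w2 593 [0.53069817 0.19374464] 129.95637146213372
```

```bash
python3 -c "
from rig import *
print(finish_job())"
```

```text
the job is handed in; nothing more can be done
None
```

The yellow valve is at half open (its pointer measured within about 1–2° of the thick mark) and released. The blue and red valves looked unmoved in the last picture, the arm is clear, and the job was handed in at about 8 s.

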